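Tamp a sample disc home in a sprung analyser cup

ROBOT

A 6-joint arm with a two-finger parallel gripper is mounted at the origin on the work surface; the furniture and walls round the work are solid. World frame = base frame: x ahead of the robot, y to its left, z up, the work surface at z = 0. Lengths are in mm, angles in rad, forces in N, time in s.
With the tool pointing down it reaches from about 350 to 925 mm from the base axis. Payload 6.4 kg.
Tool frame: the origin (TCP) lies midway between the tips of the shut fingers; the grasp point (between the pads) lies 19 mm behind it; z points along the fingers, y is the line along which they close (so a half turn about z gives the same grasp; the last joint's range is limited). The gripper opens to 94 mm and grips with 3 to 60 N. Pads are 16 mm wide; open, the fingers measure 119 mm over their backs; the gripper's body (75 mm by 177 mm) begins 78 mm behind the grasp point.
Start: joints at [-0.174, 0.245, 1.558, -0, 1.339, -0.174], TCP at [650.011, 0.004, 205.455] pointing down, gripper open.
Joint ranges: [-3.13, 3.13], [-1.02, 2.26], [0.13, 2.54], [-0.95, 4.09], [0.21, 2.88], [-2.74, 2.74]. Speed limits (rad/s): [2.57, 2.57, 3.14, 3.14, 3.14, 3.14].

INTERFACE

Orientations are given as a unit quaternion [w, x, y, z].
In Python, from rig import bot gives the robot as it stands.
- The arm moves only by the shell command python3 -m creep 'ROWS' [FORCE]. ROWS is JSON, one flat list of numbers, 7 for each row, row after row: the opening, from -1 (shut) to 1 (fully open), then the shift along the tool's x, y, z in mm, then the turn, a rotation vector about the tool's x, y, z in rad. In form: [hand, x, y, z, ax, ay, az, hand, x, y, z, ax, ay, az, ...]. A call has 1 to 8 rows; each row shifts and turns the commanded pose from where the row before left it, along the tool's axes as they then stand; what a row does not reach is not made up. A row lasts 1/10 s, in which the tool goes at most 50 mm and 8.59 degrees, less where a joint would pass 70% of its speed; a pose out of reach is approached as far as the arm can. A call with a gripper value outside its range is refused whole. The fingers move at their own pace and stop on an object; FORCE is the grip in N (left out, the last holds). Time passes only in rows, so rows that do not move let the fingers close. It gives the time, the measured TCP pose, the force, the opening and the grip force at its end, in the units of the state.
- bot.get_state(): the state, without advancing time (a new reading comes with each control period).
- bot.read_camera(name): name is "scene" or "side" or "wrist"; returns the picture (384x512x3 uint8, red, green, blue); there is no depth.
- bot.get_calibration(name): a dict with "vertical_fov" (degrees; the focal length in pixels is half the picture's height over the tangent of half this angle, whatever the lens; pixels are square), "cx", "cy" (the principal point, pixels), "eye" and "orientation" of the camera in the world. Camera axes: x right, y down, z forward; pixel columns grow to the right and rows downward; lengths in mm; the calibration is good to about 2 mm. The wrist camera is an equidistant fisheye: a pixel r from the principal point sees the ray r / f radians off the axis. A picture is of the moment at which its call begins: read the wrist's pose just before it. get_calibration takes no time and is no camera call; for the wrist camera it gives the pose at the moment of the call.
- bot.finish_job(): hands the job in; it is judged then, once.
The state is a dict: "t": time; "joint_pos": joint angles; "dq": joint speeds; "joint_torque": joint torques, N m; "tool_pos": TCP position; "orientation": TCP orientation; "wrist_force": force on the tool from outside, world axes, zero at the start; "torque": the same for the moment, N m; "width": opening from 0.0 (shut) to 1.0 (fully open); "gripper_force": force on a finger pad.
Only numpy, scipy, OpenCV 4.12 (cv2) and the standard library are available. Lean on these libraries where they do the work, as an engineer would, in place of code of your own. Each camera call takes 0.05 s, during which the arm holds its last target. There are 200 camera calls.

TASK

The glass sample disc in its steel ring lies loose on the sprung plate in the mouth of the sample cup. Take the tamper from its stand and press the disc squarely down with it until the plate is fully home and all three spring catches have snapped over the ring, so that the disc stays down and level by itself; the glass is brittle and must stay clean, so never press harder than 25 N and touch it with nothing but the tamper. Then stand the tamper upright in its stand again, let go, and leave everything else where it is.

Things in the scene. Friction and masses are not known exactly. Their poses are not given: they have to be found in the camera images.
- sample_cup: Sample cup of an X-ray analyser, fixed to the bench: dark round flange 110 mm across, on it a bright aluminium cylinder 72 mm across with a knurled ring round its foot; rim 78 mm above the bench, bore 42 mm across. Origin: centre of the underside, z up. Inside is a spring plate 33 mm across that can tilt; at rest its top is 5 mm below the rim. Its spring pushes up 3 N at rest, 6 N when deepest.
- cup_mouth (a point): Centre of the cup's mouth, at the height of its rim, z up along the bore. The disc must be pushed 18 to 34 mm down from its start, past three sprung catches (it takes about 9 to 14 N in all, springs included); 1.5 mm after they snap out over it, it meets a solid shoulder. If a catch misses, the disc springs back up or stays crooked.
- catch_middle (a point): Point on the bore's axis 20.5 mm below the rim, fixed to the cup. Three sprung steel catches, 120 degrees apart, reach 4 mm into the bore (34 mm free between them), sloping above, flat below. They and the shoulder 10.5 mm under their flat sides sit on an inner ring that is screwed up or down; its setting is not measured: the flat sides lie anywhere from 7.5 mm above to 7.5 mm below this point.
- sample_disc: The sample: brittle amber fused glass flush in a bright steel ring, together a flat disc 40 mm across, 9 mm thick, 50 g. Origin: centre of its underside; z up. It starts on the sprung plate in the cup's mouth, its top 4 mm above the rim, with 1.2 mm play round it. Held down by all three catches it is level, its top 13 to 28 mm below the rim.
- tamper: Hand tamper, upright in its stand, about 180 g: flat white foot 26 mm across and 10 mm high (passes between the catches), steel neck, aluminium flange 36 mm across at 42 to 47 mm above the foot's face, round black handle 24 mm across from there to 97 mm (rounded top at 101). Fingertips can bear on the flange. Origin: centre of the foot's flat face (underside); z up along the handle.
- tamper_stand: Stand of the tamper, fixed to the bench: round blue block 76 mm across and 22 mm high with a round blind hole 34 mm across and 12 mm deep in the middle of its top, its floor 10 mm above the bench. Origin: centre of its underside; z up.
- stand_hole (a point): Centre of the floor of the stand's hole, where the foot's underside rests.
- spare_disc: Bystander: a second sample disc in a steel ring, 40 mm across, 9 mm thick, lying on the bench. Origin: centre of its underside.
- powder_bottle: Bystander: dark brown bottle with a screw cap, 52 mm across, 100 mm high. Origin: centre of its underside.
- beaker: Bystander: small empty glass beaker, 40 x 44 mm, 60 mm high. Origin: centre of its underside.
Not all that is in view belongs to the job. Leave any orange or red look-alike of the tamper alone.

How it is judged:
By the outcome, as a careful person would: the job done as asked, in the order asked, and still so for the second after the job is handed in, with the robot touching nothing.
It also fails if it takes over 48 s, if anything falls off the work surface, if the arm or the gripper's body presses on something with over 40 N, if the wrist force passes 120 N, or if a joint passes its speed limit or range.

## Working session

There is one attempt and no reset: what is moved stays moved. The work goes in short steps, Python scripts to look and compute and a shell command to move; the robot and the scene stay as the last step left them, time stands still between calls to the robot, and variables do not carry over. Pictures are saved under pics/ and viewed, at most 13 in all, crops included, and the job is handed in when it is done.

```bash
ls; mkdir -p pics; python3 - <<'E'
from rig import bot
import cv2
s=bot.get_state();print(s)
for n in("scene","side","wrist"):
    c=bot.get_calibration(n);print(n,c)
    cv2.imwrite(f"pics/{n}0.png",bot.read_camera(n)[:,:,::-1])
E
```

```text
pics
{'t': 0.0, 'joint_pos': array([-1.74078680e-01,  2.45803161e-01,  1.55900585e+00, -1.09692941e-05,
        1.33870908e+00, -1.74074795e-01]), 'dq': array([-0.00026423,  0.00025133,  0.00038   , -0.00103163, -0.00061335,
        0.00061631]), 'joint_torque': array([ 8.38778797e-04, -4.15839279e+01, -3.14599335e+01,  6.84806099e-02,
        3.33599187e-02, -1.41738678e-04]), 'tool_pos': array([6.49394974e+02, 1.23132418e-01, 2.04356742e+02]), 'orientation': array([-7.85297418e-04,  7.07106931e-01,  7.07105976e-01, -5.56921826e-04]), 'wrist_force': array([ 0.33547453, -0.04545499,  0.7866661 ]), 'torque': array([ 0.00099889,  0.01463218, -0.03490203]), 'gripper_force': 0.0, 'width': 0.9974929148535038}
scene {'vertical_fov': 51.52134816668944, 'cx': 261.7181358171894, 'cy': 197.0161778820923, 'eye': array([ 169.19264633, -414.80915034,  692.42629558]), 'orientation': array([-0.34605867,  0.8656517 , -0.33908572,  0.12614038])}
side {'vertical_fov': 52.76301087436441, 'cx': 263.0541406060899, 'cy': 187.3343572254131, 'eye': array([393.01195551, 645.33620002, 664.83294274]), 'orientation': array([ 0.052244  , -0.09997629,  0.90901592, -0.40120489])}
wrist {'vertical_fov': 65.70646984690485, 'cx': 259.2461323907019, 'cy': 195.91478394643514, 'eye': array([650.28715238,  71.28514042, 384.1818169 ]), 'orientation': array([ 1.23473205e-01,  9.92347486e-01, -2.44528067e-04, -8.79721868e-04])}
```

```bash
cd pics; python3 -c "
import cv2,numpy as np
a=[cv2.imread(n+'0.png') for n in('scene','side')]
cv2.imwrite('both.png',cv2.resize(np.vstack(a),(400,600)) if 0 else np.vstack(a)[:600] if 0 else a[0])"
```

```text
(no output)
```

View pics/scene0.png

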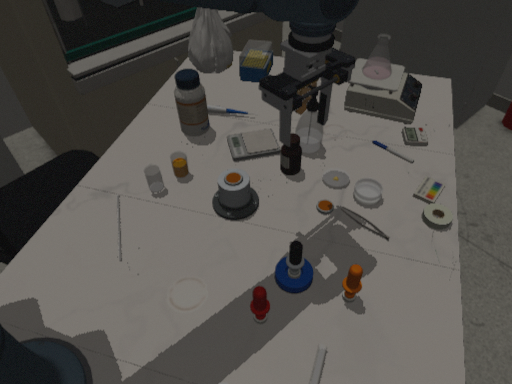

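View pics/side0.png

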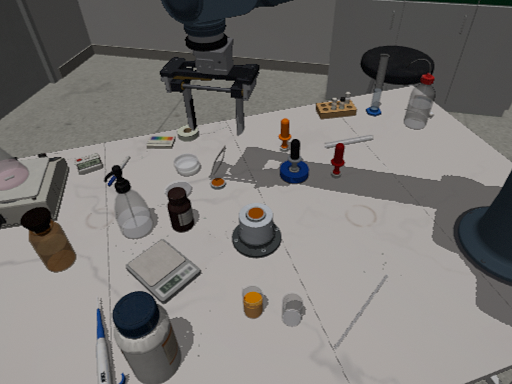

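View pics/wrist0.png

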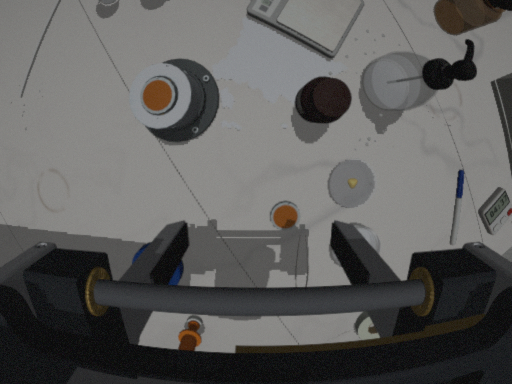

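The scene view shows the cup with the disc at about (234,180) and the tamper, with its black handle, at (295,255) in the blue stand at (294,273). In the side view the disc is at (257,215) and the tamper at (295,155). In the wrist view the disc is at (157,96) and the stand is partly hidden by a finger. There are red and orange look-alikes, which I will leave alone.

```bash
cat > h.py <<'E'
import numpy as np,cv2
from scipy.spatial.transform import Rotation as R
def rot(q): return R.from_quat([q[1],q[2],q[3],q[0]])
def ray(c,uv,fish=False):
    f=192/np.tan(np.radians(c["vertical_fov"])/2)
    d=np.array([uv[0]-c["cx"],uv[1]-c["cy"]])/f
    if fish:
        r=np.hypot(*d); v=np.r_[d/r*np.sin(r),np.cos(r)]
    else: v=np.r_[d,1]
    return rot(c["orientation"]).apply(v/np.linalg.norm(v))
def onz(c,uv,z,fish=False):
    v=ray(c,uv,fish); return c["eye"]+v*(z-c["eye"][2])/v[2]
def tri(L):  # list of (eye,dir)
    A=[np.eye(3)-np.outer(d,d) for e,d in L]
    p=np.linalg.solve(sum(A),sum(a@e for a,(e,d) in zip(A,L)))
    return p,[np.linalg.norm(a@(p-e)) for a,(e,d) in zip(A,L)]
def blob(im,lo,hi,near,rad=40):
    m=cv2.inRange(cv2.cvtColor(im,cv2.COLOR_BGR2HSV),lo,hi)
    k=np.zeros_like(m);cv2.circle(k,near,rad,255,-1);m&=k
    n,l,s,c=cv2.connectedComponentsWithStats(m)
    i=1+np.argmax(s[1:,4]); return c[i],s[i],(l==i)
E
python3 - <<'E'
from h import *; from rig import bot
np.set_printoptions(precision=1,suppress=True)
near={'scene':((234,180),(295,255),(294,275)),'side':((257,215),(295,152),(294,172)),'wrist':((157,96),None,None)}
Ld=[];Lh=[]
for n,(d,h,b) in near.items():
    im=cv2.imread(f'pics/{n}0.png');c=bot.get_calibration(n);F=n=='wrist'
    p,s,_=blob(im,(4,120,60),(22,255,255),d,22);print(n,'disc',p,s,onz(c,p,82,F));Ld.append((c["eye"],ray(c,p,F)))
    if h:
        p,s,m=blob(im,(0,0,0),(180,255,45),h,20);print(' handle',p,s,onz(c,p,83));Lh.append((c["eye"],ray(c,p)))
        print('  top,bot rows',onz(c,(p[0],s[1]),111),onz(c,(p[0],s[1]+s[3]),57))
        p,s,m=blob(im,(105,120,30),(130,255,255),b,30)
        hull=cv2.convexHull(np.argwhere(m)[:,::-1].astype(np.int32)).reshape(-1,2)
        # silhouette ends: left/right extremes at mid-height, near/far ends
        P=np.array([onz(c,q,0) for q in hull]);print(' stand bbox',s)
        W=np.array([onz(c,q,22) for q in hull]); (x,y),r=cv2.minEnclosingCircle(W[:,:2].astype(np.float32));print(' stand top-plane circ',x,y,r)
print(tri(Ld));print(tri(Lh))
E
```

```text
scene disc [232.9 177.4] [226 173  15  10 112] [542.6 103.1  82. ]
 handle [295.4 252.6] [289 241  14  24 276] [ 498.3 -132.5   83. ]
  top,bot rows [ 501.4 -127.7  111. ] [ 491.9 -140.4   57. ]
 stand bbox [275 257  38  36 792]
 stand top-plane circ 493.2858581542969 -136.30560302734375 41.48530960083008
side disc [255.3 212.8] [248 208  15  11 132] [542.9 102.6  82. ]
 handle [294.6 149.3] [290 139  10  21 161] [ 499.  -130.9   83. ]
  top,bot rows [ 500.8 -135.1  111. ] [ 496.3 -121.    57. ]
 stand bbox [280 161  29  22 449]
 stand top-plane circ 497.3831787109375 -120.16307067871094 45.94359588623047
wrist disc [156.8  94.9] [143  80  28  30 657] [543.1 103.5  82. ]
(array([542.9, 103.2,  82.1]), [np.float64(0.3119641265925935), np.float64(0.3598418969940666), np.float64(0.4030669174920723)])
(array([ 499. , -132.1,   82. ]), [np.float64(0.179123379270547), np.float64(0.17912337927042768)])
```

```bash
python3 - <<'E'
from h import *; from rig import bot
np.set_printoptions(precision=1,suppress=True)
for n,L in {'scene':((260,300),(353,280)),'side':((338,155),(285,130))}.items():
    c=bot.get_calibration(n)
    for p in L: print(n,onz(c,p,60))
    print('bottle',onz(c,{'scene':(290,140),'side':(178,195)}[n],100))
E
python3 -m creep '[0.3,-19,-21.5,8,0,0,0, 0.3,-19,-21.5,8,0,0,0, 0.3,-19,-21.5,8,0,0,0, 0.3,-19,-21.5,8,0,0,0, 0.3,-19,-21.5,8,0,0,0, 0.3,-19,-21.5,8,0,0,0, 0.3,-19,-21.5,8,0,0,0, 0.3,0,0,0,0,0,0]' 40
python3 - <<'E'
from h import *; from rig import bot
s=bot.get_state();print(s['tool_pos'],s['orientation'],s['t'])
E
```

```text
scene [ 393.  -150.1   60. ]
scene [ 543.6 -235.4   60. ]
bottle [710.5  93.2 100. ]
side [ 391.2 -160.1   60. ]
side [ 543.9 -244.    60. ]
bottle [712.2 103.  100. ]
t: 0.95
tool_pos: [497.0, -133.9, 147.9]
orientation: [-0.001, 0.708, 0.706, -0.001]
wrist_force: [-0.5, -0.4, 0.2]
width: 0.651
gripper_force: 0.0
[ 496.97038102 -133.86500997  147.85441797] [-1.48709029e-03  7.08198804e-01  7.06011163e-01 -6.93089427e-04] 0.95
```

```bash
python3 -m creep '[0.3,1.5,2,10,0,0,0, 0.3,0,0,20,0,0,0, 0.3,0,0,20,0,0,0, 0.3,0,0,20,0,0,0, 0.3,0,0,14,0,0,0, 0.3,0,0,4.5,0,0,0, 0.3,0,0,0,0,0,0, 0.3,0,0,0,0,0,0]' 40
python3 - <<'E'
from rig import bot; import cv2
for n in("scene","side"):
    cv2.imwrite(f"pics/{n}1.png",cv2.resize(bot.read_camera(n)[90:300,200:360,::-1],None,fx=2.5,fy=2.5))
a=[cv2.imread(f"pics/{n}1.png") for n in("scene","side")]
cv2.imwrite("pics/p1.png",cv2.hconcat(a))
E
```

```text
t: 1.75
tool_pos: [502.4, -131.6, 61.7]
orientation: [0.001, 0.707, 0.707, 0.0]
wrist_force: [0.4, 0.4, 0.1]
width: 0.648
gripper_force: 0.0
```

View pics/p1.png

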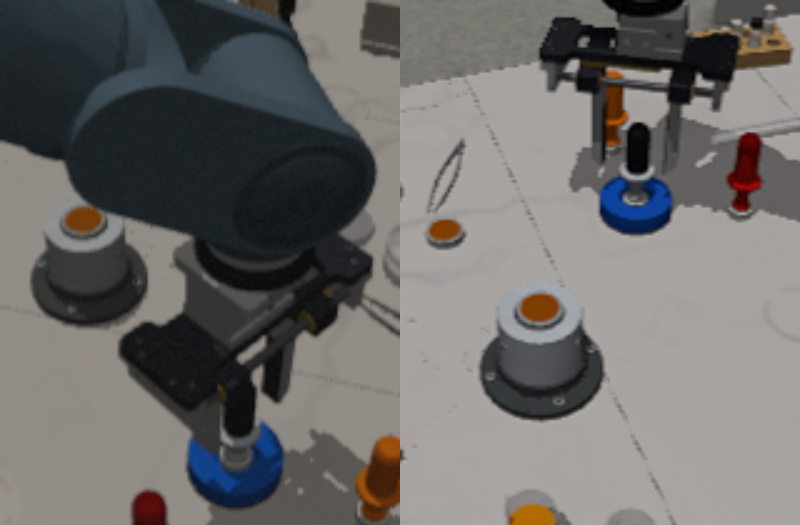

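The fingers straddle the handle just above the flange. Next I will centre, lower 2 mm and grip.

```bash
python3 -m creep '[0.3,-0.5,-2.5,2,0,0,0, 0.3,0,0,0,0,0,0, -0.5,0,0,0,0,0,0, -0.7,0,0,0,0,0,0, -1,0,0,0,0,0,0, -1,0,0,0,0,0,0, -1,0,0,0,0,0,0, -1,0,0,0,0,0,0]' 50
```

```text
t: 2.65
tool_pos: [499.0, -132.0, 58.9]
orientation: [-0.0, 0.707, 0.707, 0.0]
wrist_force: [-0.1, 0.1, 0.5]
width: 0.25
gripper_force: 50.0
```

```bash
python3 -m creep '[-1,0,0,0,0,0,0, -1,0,0,0,0,0,0]' 50; python3 - <<'E'
from rig import bot;import numpy as np
print(np.mean([bot.get_state()['tool_pos'] for i in range(5)],0))
E
```

```text
t: 2.85
tool_pos: [499.1, -132.0, 59.0]
orientation: [0.0, 0.707, 0.707, 0.0]
wrist_force: [0.6, 0.7, -0.0]
width: 0.251
gripper_force: 50.0
[ 499.05093641 -131.99750805   58.95431085]
```

```bash
python3 -m creep '[-1,0,0,-10,0,0,0, -1,0,0,-20,0,0,0, -1,0,0,-25,0,0,0, -1,0,0,-25,0,0,0, -1,0,0,-15,0,0,0, -1,0,0,-5,0,0,0, -1,15,4,0,0,0,0, -1,20,5,0,0,0,0]' && python3 -m creep '[-1,30,5,0,0,0,0, -1,30,5,0,0,0,0, -1,30,5,0,0,0,0, -1,30,5,0,0,0,0, -1,30,5,0,0,0,0, -1,25,5,0,0,0,0, -1,15,3,0,0,0,0, -1,10,2,0,0,0,0]' && python3 -m creep '[-1,0,0,0,0,0,0, -1,0,0,0,0,0,0, -1,0,0,0,0,0,0]'
python3 - <<'E'
from rig import bot; from h import *
np.set_printoptions(precision=1,suppress=True)
for n in("scene","side"):
    cv2.imwrite(f"pics/{n}2.png",bot.read_camera(n)[:,:,::-1])
a=[cv2.resize(cv2.imread(f"pics/{n}2.png")[y-70:y+70,x-70:x+70],(400,400)) for n,x,y in(("scene",233,160),("side",255,200))]
cv2.imwrite("pics/p2.png",cv2.hconcat(a))
E
```

```text
t: 3.65
tool_pos: [507.5, -96.9, 158.2]
orientation: [-0.001, 0.708, 0.707, -0.0]
wrist_force: [-0.5, 0.8, -3.0]
width: 0.252
gripper_force: 50.0
t: 4.45
tool_pos: [542.5, 103.9, 158.0]
orientation: [-0.001, 0.707, 0.707, -0.001]
wrist_force: [-0.6, 0.2, -2.1]
width: 0.246
gripper_force: 50.0
t: 4.75
tool_pos: [542.9, 102.1, 158.8]
orientation: [-0.0, 0.708, 0.707, -0.0]
wrist_force: [0.2, -0.3, -1.5]
width: 0.248
gripper_force: 50.0
```

View pics/p2.png

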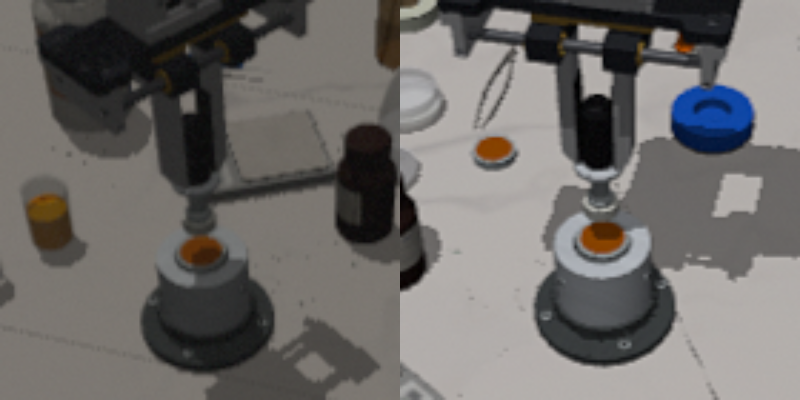

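Tamper is upright in the gripper, directly over the disc in both views (foot about (200,217) left and (603,207) right, disc directly below). Lower to near contact.

```bash
python3 -m creep '[-1,0,0,8,0,0,0, -1,0,0,8,0,0,0, -1,0,0,6,0,0,0, -1,0,0,2,0,0,0, -1,0,0,0,0,0,0, -1,0,0,0,0,0,0]'; python3 -m creep '[-1,0,0,1,0,0,0, -1,0,0,1,0,0,0, -1,0,0,1,0,0,0]';  python3 -m creep '[-1,0,0,1,0,0,0, -1,0,0,1,0,0,0]'
```

```text
t: 5.45
tool_pos: [543.2, 103.0, 135.1]
orientation: [0.0, 0.707, 0.707, 0.0]
wrist_force: [0.0, 0.8, -1.0]
width: 0.246
gripper_force: 50.0
t: 5.75
tool_pos: [543.1, 103.0, 132.1]
orientation: [0.0, 0.707, 0.707, 0.0]
wrist_force: [-0.2, 0.5, -2.8]
width: 0.246
gripper_force: 50.0
t: 5.95
tool_pos: [543.1, 103.0, 130.1]
orientation: [0.0, 0.707, 0.707, 0.0]
wrist_force: [-0.4, -0.1, -1.2]
width: 0.251
gripper_force: 50.0
```

```bash
for i in 1 ; do python3 -m creep '[-1,0,0,1,0,0,0, -1,0,0,1,0,0,0]'; python3 -m creep '[-1,0,0,1,0,0,0, -1,0,0,1,0,0,0]'; python3 -m creep '[-1,0,0,1,0,0,0, -1,0,0,1,0,0,0]';done | egrep 'tool|wrist'
```

```text
tool_pos: [543.1, 103.0, 128.1]
wrist_force: [-0.0, -0.4, -0.0]
tool_pos: [543.1, 103.0, 126.0]
wrist_force: [-0.5, -0.0, 0.3]
tool_pos: [543.2, 103.0, 124.3]
wrist_force: [-1.1, 0.7, 3.8]
```

```bash
(python3 -m creep '[-1,0,0,1,0,0,0, -1,0,0,1,0,0,0]'; python3 -m creep '[-1,0,0,1,0,0,0, -1,0,0,1,0,0,0]'; python3 -m creep '[-1,0,0,1,0,0,0, -1,0,0,1,0,0,0]') | egrep 'tool|wrist'
python3 - <<'E'
from rig import bot; import cv2
a=[]
for n,x,y in(("scene",233,160),("side",255,200)):
    a.append(cv2.resize(bot.read_camera(n)[y-60:y+60,x-60:x+60,::-1],(400,400)))
cv2.imwrite("pics/p3.png",cv2.hconcat(a))
E
```

```text
tool_pos: [543.5, 103.0, 122.8]
wrist_force: [-1.9, -0.2, 5.8]
tool_pos: [543.7, 103.0, 121.1]
wrist_force: [-2.6, -0.1, 7.8]
tool_pos: [543.7, 103.0, 118.4]
wrist_force: [-0.3, 0.1, 2.9]
```

View pics/p3.png

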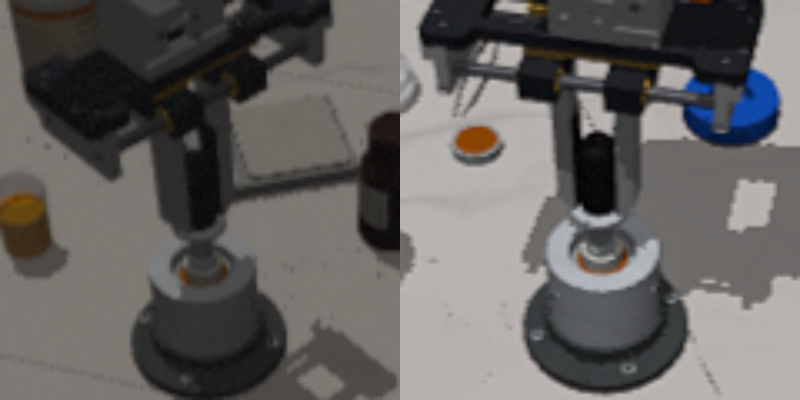

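The disc is in the bore at about 12 mm down, looks level, and the tamper is upright. The force rose to about 9.6 N and fell again, but this is too shallow for the catches to have closed, so I keep going in finer steps.

```bash
(python3 -m creep '[-1,0,0,0,0,0,0]';for i in a; do python3 -m creep '[-1,0,0,1,0,0,0]'; python3 -m creep '[-1,0,0,1,0,0,0]';python3 -m creep '[-1,0,0,1,0,0,0]';done) | egrep 'tool|wrist'
```

```text
tool_pos: [543.6, 103.0, 118.2]
wrist_force: [1.3, -0.3, 2.8]
tool_pos: [543.6, 103.0, 117.4]
wrist_force: [1.2, 1.5, 3.9]
tool_pos: [543.6, 103.0, 116.3]
wrist_force: [1.7, 0.2, 2.7]
tool_pos: [543.6, 103.0, 115.2]
wrist_force: [2.2, -0.2, 3.5]
```

```bash
(python3 -m creep '[-1,0,0,1,0,0,0]'; python3 -m creep '[-1,0,0,1,0,0,0]';python3 -m creep '[-1,0,0,1,0,0,0]';python3 -m creep '[-1,0,0,1,0,0,0]') | egrep 'tool|wrist'
```

```text
tool_pos: [543.6, 103.0, 114.2]
wrist_force: [1.9, 0.3, 4.1]
tool_pos: [543.6, 103.0, 113.2]
wrist_force: [2.9, 0.5, 4.0]
tool_pos: [543.4, 103.0, 112.1]
wrist_force: [2.5, -0.7, 3.6]
tool_pos: [543.4, 103.0, 111.1]
wrist_force: [2.9, 0.6, 3.7]
```

```bash
(python3 -m creep '[-1,0,0,1,0,0,0]'; python3 -m creep '[-1,0,0,1,0,0,0]';python3 -m creep '[-1,0,0,1,0,0,0]') | egrep 'tool|wrist|orient'; python3 - <<'E'
from rig import bot; import cv2
s=bot.get_state();print(s['torque'])
a=[]
for n,x,y in(("scene",233,175),("side",255,215)):
    a.append(cv2.resize(bot.read_camera(n)[y-40:y+40,x-40:x+40,::-1],(400,400),interpolation=cv2.INTER_CUBIC))
cv2.imwrite("pics/p4.png",cv2.hconcat(a))
E
```

```text
tool_pos: [543.0, 103.0, 109.8]
orientation: [-0.0, 0.707, 0.707, -0.0]
wrist_force: [2.2, -0.5, 1.7]
tool_pos: [542.8, 103.0, 108.9]
orientation: [-0.0, 0.707, 0.707, -0.0]
wrist_force: [-0.3, 0.0, 8.9]
tool_pos: [542.9, 103.0, 108.9]
orientation: [-0.0, 0.707, 0.707, -0.0]
wrist_force: [-2.1, 0.6, 14.2]
[ 0.04904103  0.44861835 -0.00477194]
```

View pics/p4.png

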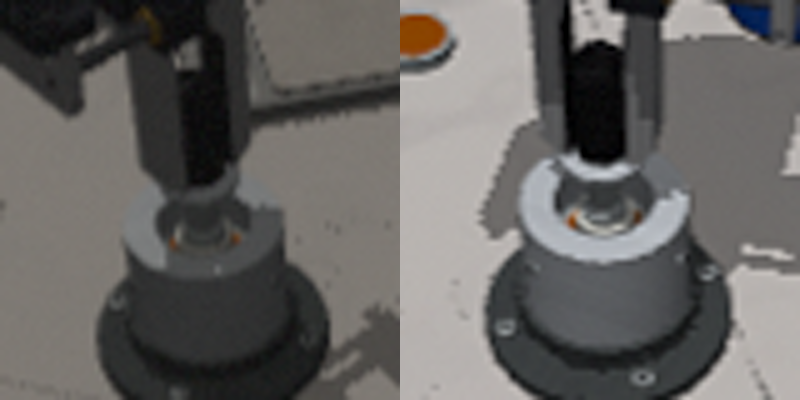

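The foot sits about 18 mm below the rim and the disc looks level. The force pattern fits the expected sequence: a ramp, 9 mm of sliding at constant force (the disc's thickness), a drop as the catches snapped, then the hard stop. I'll seat it slightly more, hold, and check.

```bash
(python3 -m creep '[-1,0,0,0.2,0,0,0, -1,0,0,0,0,0,0]';python3 -m creep '[-1,0,0,0.3,0,0,0,-1,0,0,0,0,0,0,-1,0,0,0,0,0,0]') | egrep 'tool|wrist|orient'
```

```text
tool_pos: [542.9, 103.0, 108.9]
orientation: [-0.0, 0.707, 0.707, -0.0]
wrist_force: [-0.7, -0.2, 11.3]
tool_pos: [542.9, 103.0, 108.9]
orientation: [-0.0, 0.707, 0.707, -0.0]
wrist_force: [-2.7, -0.7, 11.1]
```

```bash
(python3 -m creep '[-1,0,0,0.4,0,0,0, -1,0,0,0,0,0,0]';python3 -m creep '[-1,0,0,0.4,0,0,0,-1,0,0,0,0,0,0]') | egrep 'tool|wrist|orient'
```

```text
tool_pos: [542.9, 103.0, 108.8]
orientation: [-0.0, 0.707, 0.707, -0.001]
wrist_force: [-2.4, -0.4, 13.5]
tool_pos: [543.0, 103.0, 108.8]
orientation: [-0.0, 0.707, 0.707, -0.001]
wrist_force: [-4.0, -1.1, 17.1]
```

About 19 N with no further travel, so this is the solid shoulder. I'll back off gently, lift clear and look.

```bash
(python3 -m creep '[-1,0,0,-1,0,0,0, -1,0,0,-1,0,0,0, -1,0,0,-1,0,0,0,-1,0,0,-1,0,0,0]'; python3 -m creep '[-1,0,0,-3,0,0,0, -1,0,0,-6,0,0,0, -1,0,0,-10,0,0,0,-1,0,0,-15,0,0,0, -1,0,0,-10,0,0,0,-1,0,0,-5,0,0,0,-1,0,0,0,0,0,0]')
python3 - <<'E'
from rig import bot; import cv2
a=[]
for n,x,y in(("scene",233,175),("side",255,215)):
    im=bot.read_camera(n)[:,:,::-1]; cv2.imwrite(f"pics/{n}5.png",im)
    a.append(cv2.resize(im[y-60:y+60,x-60:x+60],(400,400),interpolation=cv2.INTER_CUBIC))
cv2.imwrite("pics/p5.png",cv2.hconcat(a))
E
```

```text
t: 9.75
tool_pos: [542.7, 103.0, 110.2]
orientation: [-0.0, 0.707, 0.707, -0.0]
wrist_force: [3.2, 0.1, 0.5]
width: 0.252
gripper_force: 50.0
t: 10.45
tool_pos: [543.7, 103.0, 161.1]
orientation: [0.001, 0.707, 0.707, 0.001]
wrist_force: [0.2, -0.4, -2.2]
width: 0.252
gripper_force: 50.0
```

View pics/p5.png

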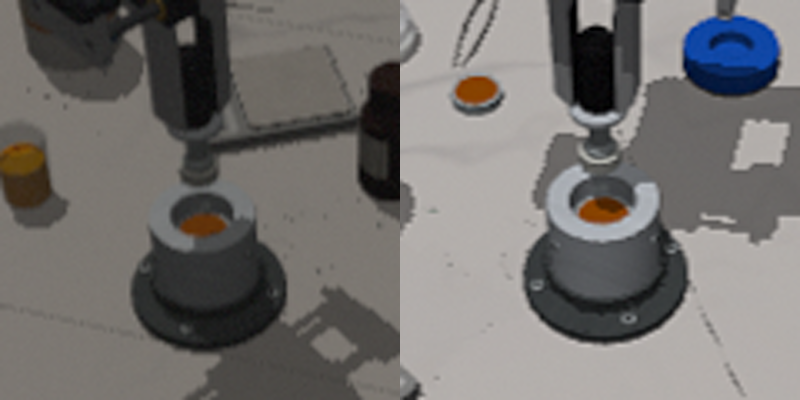

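The disc stays down in the bore in both views (about (203,225) left and (603,210) right). On the way back I will look straight down with the wrist camera to check that it is level.

```bash
python3 -m creep '[-1,-12,0,0,0,0,0, -1,-20,0,0,0,0,0, -1,-20,0,0,0,0,0, -1,-13,0,0,0,0,0, -1,-6,0,0,0,0,0, -1,0,0,0,0,0,0, -1,0,0,0,0,0,0]'
python3 - <<'E'
from rig import bot; from h import *
np.set_printoptions(precision=1,suppress=True)
c=bot.get_calibration("wrist");im=bot.read_camera("wrist")[:,:,::-1].copy();cv2.imwrite("pics/w6.png",im)
f=192/np.tan(np.radians(c["vertical_fov"])/2)
v=rot(c["orientation"]).inv().apply(np.array([543,103,70])-c["eye"]);th=np.arctan2(np.hypot(*v[:2]),v[2]);u=np.array([c["cx"],c["cy"]])+f*th*v[:2]/np.hypot(*v[:2])
print(c["eye"],u);x,y=np.clip(u.astype(int),60,None)
p,s,m=blob(im,(4,120,40),(22,255,255),(x,y),45);print(p,s,cv2.fitEllipse(cv2.findContours(m.astype(np.uint8),0,1)[0][0]))
for z in(55,60,65):print(z,onz(c,p,z,True))
cv2.imwrite("pics/p6.png",cv2.resize(im[max(0,y-70):y+70,max(0,x-70):x+70],None,fx=4,fy=4,interpolation=cv2.INTER_CUBIC))
E
```

```text
t: 11.25
tool_pos: [542.9, 32.2, 159.5]
orientation: [-0.0, 0.707, 0.707, 0.0]
wrist_force: [-0.4, 0.4, -2.3]
width: 0.25
gripper_force: 50.0
[543.5 103.4 339.2] [258.8 122.8]
[259.3 122.3] [243 106  34  34 923] ((259.3310546875, 122.35256958007812), (33.37504959106445, 33.42372131347656), 66.57294464111328)
55 [543.5 103.4  55. ]
60 [543.5 103.4  60. ]
65 [543.5 103.4  65. ]
```

View pics/p6.png

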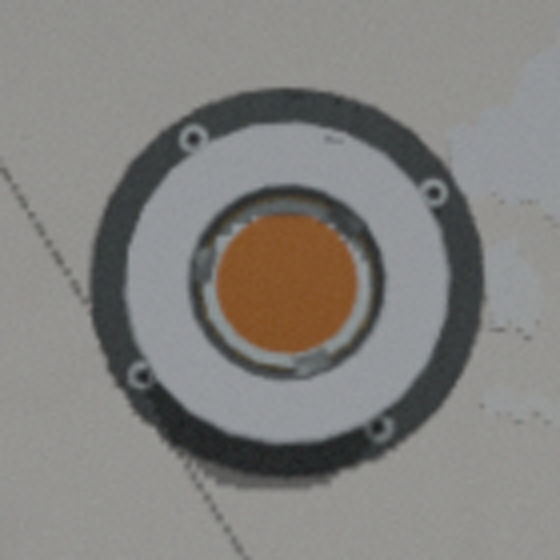

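The straight-down view shows the amber glass as a perfect circle at (287,283). All three catches lie over the ring, at (205,265), (345,230) and (310,365), so the disc is held. Now I'll return the tamper.

```bash
(python3 -m creep '[-1,-14,-4,0,0,0,0, -1,-25,-7,0,0,0,0, -1,-30,-8,0,0,0,0, -1,-30,-8,0,0,0,0, -1,-30,-8,0,0,0,0, -1,-20,-5,0,0,0,0, -1,-10,-3,0,0,0,0, -1,-5,-1,0,0,0,0]'; python3 -m creep '[-1,0,0,0,0,0,0, -1,0,0,10,0,0,0, -1,0,0,20,0,0,0, -1,0,0,20,0,0,0, -1,0,0,15,0,0,0, -1,0,0,8,0,0,0, -1,0,0,2,0,0,0, -1,0,0,0,0,0,0]')
python3 - <<'E'
from rig import bot; import cv2
a=[]
for n,x,y in(("scene",295,255),("side",295,155)):
    im=bot.read_camera(n)[:,:,::-1]
    a.append(cv2.resize(im[y-40:y+40,x-40:x+40],(400,400),interpolation=cv2.INTER_CUBIC))
cv2.imwrite("pics/p7.png",cv2.hconcat(a))
E
```

```text
t: 12.1
tool_pos: [498.6, -132.8, 159.7]
orientation: [-0.0, 0.707, 0.707, 0.0]
wrist_force: [-0.4, -0.1, -2.4]
width: 0.251
gripper_force: 50.0
t: 12.9
tool_pos: [499.2, -131.7, 84.6]
orientation: [-0.0, 0.707, 0.707, 0.0]
wrist_force: [-0.9, -0.8, -1.3]
width: 0.252
gripper_force: 50.0
```

View pics/p7.png

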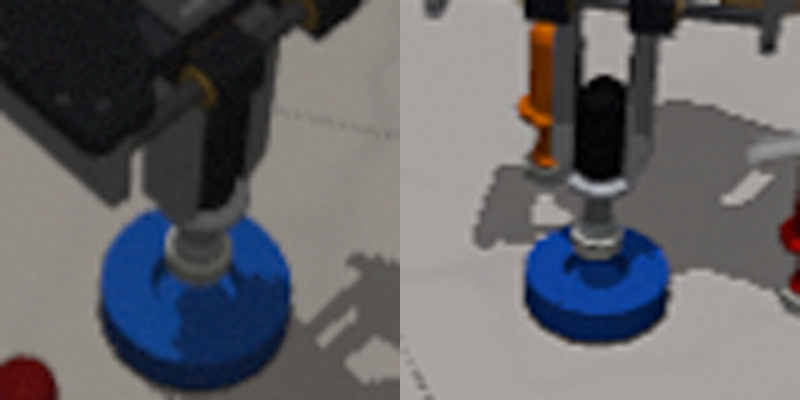

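The foot hangs right above the hole in both views ((198,265) left, (598,250) right). Lowering it in.

```bash
(python3 -m creep '[-1,0,0,8,0,0,0, -1,0,0,8,0,0,0, -1,0,0,5,0,0,0, -1,0,0,2.5,0,0,0, -1,0,0,0,0,0,0]'; python3 -m creep '[-1,0,0,1,0,0,0, -1,0,0,0,0,0,0, -1,0,0,0,0,0,0]'; python3 -m creep '[-1,0,0,1,0,0,0, -1,0,0,0,0,0,0, -1,0,0,0,0,0,0]')|egrep 'tool|wrist'
```

```text
tool_pos: [498.6, -131.8, 60.5]
wrist_force: [0.2, -0.1, -1.9]
tool_pos: [499.2, -132.1, 60.4]
wrist_force: [-0.4, 0.7, -2.4]
tool_pos: [499.0, -132.0, 59.1]
wrist_force: [0.0, 0.4, -3.0]
```

Foot is about 0–1 mm above the floor. One more small step.

```bash
(python3 -m creep '[-1,0,0,0.5,0,0,0, -1,0,0,0,0,0,0, -1,0,0,0,0,0,0]'; python3 -m creep '[-1,0,0,0.5,0,0,0, -1,0,0,0,0,0,0, -1,0,0,0,0,0,0]')|egrep 'tool|wrist'
```

```text
tool_pos: [499.1, -132.0, 58.9]
wrist_force: [-1.5, 0.5, 1.0]
tool_pos: [499.2, -132.1, 58.9]
wrist_force: [-2.5, 0.8, 4.2]
```

```bash
python3 -m creep '[-1,0,0,-0.6,0,0,0, -0.45,0,0,0,0,0,0, -0.4,0,0,0,0,0,0, -0.2,0,0,0,0,0,0, 0.2,0,0,0,0,0,0, 0.3,0,0,0,0,0,0, 0.3,0,0,0,0,0,0, 0.3,0,0,0,0,0,0]'; python3 -m creep '[0.3,0,0,-10,0,0,0, 0.3,0,0,-20,0,0,0, 0.3,0,0,-30,0,0,0, 0.3,0,0,-30,0,0,0, 0.3,0,0,-30,0,0,0, 0.3,0,0,-20,0,0,0, 0.3,0,0,0,0,0,0,0.3,0,0,0,0,0,0]'
python3 - <<'E'
from rig import bot; import cv2
a=[]
for n,x,y in(("scene",275,230),("side",280,190)):
    im=bot.read_camera(n)[:,:,::-1]
    a.append(cv2.resize(im[y-80:y+80,x-80:x+80],(400,400),interpolation=cv2.INTER_CUBIC))
cv2.imwrite("pics/p8.png",cv2.hconcat(a))
E
```

```text
t: 15.5
tool_pos: [499.0, -132.0, 58.8]
orientation: [0.0, 0.707, 0.707, -0.0]
wrist_force: [-0.5, 0.4, 0.0]
width: 0.644
gripper_force: 0.0
t: 16.3
tool_pos: [498.9, -132.0, 198.8]
orientation: [0.0, 0.707, 0.707, 0.0]
wrist_force: [-0.6, 0.2, -1.3]
width: 0.646
gripper_force: 0.0
```

View pics/p8.png

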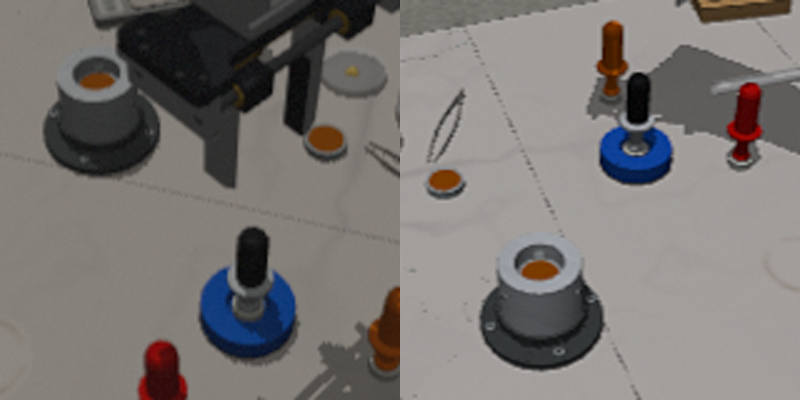

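The tamper stands upright in the stand ((250,290) left, (637,130) right). The disc is still down in the cup, and the gripper is clear of everything.

```bash
python3 -c "
from rig import bot
print(bot.finish_job())"
```

```text
the job is handed in; nothing more can be done
None
```

The disc is pressed home and level under all three catches (about 19 N peak measured, under the 25 N limit), the tamper stands upright in its stand, and the job was handed in at about 16 s; no verdict was shown.

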